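# Find the filled ointment jar by its weight

### The arm

A 6-joint arm with a two-finger parallel gripper is mounted at the origin on the work surface. World frame = base frame: x ahead of the robot, y to its left, z up, the work surface at z = 0. Lengths are in m, angles in rad, forces in N, time in s.
With the tool pointing down it reaches from about 0.375 to 0.975 m from the base axis. Payload 3.8 kg.
Tool frame: the origin (TCP) lies midway between the tips of the shut fingers; the grasp point (between the pads) lies 19 mm behind it; z points along the fingers, y is the line along which they close (so a half turn about z gives the same grasp; the last joint's range is limited). The gripper opens to 85 mm and grips with 20 to 120 N. Pads are 22 mm wide; open, the fingers measure 114 mm over their backs; the gripper's body (76 mm by 85 mm) begins 54 mm behind the grasp point. The pads swing forward as they close: fully open they stand 13 mm farther back than shut.
Start: joints at [-1.2, 0.264, 1.604, -0, 1.274, -0.037], TCP at [0.268, -0.62, 0.231] pointing down, gripper open.
Joint ranges: [-2.63, 2.63], [-0.94, 2.18], [0.31, 2.57], [-1.31, 4.45], [0, 2.66], [-2.55, 2.55]. Speed limits (rad/s): [2.57, 2.57, 3.14, 3.14, 3.14, 3.14].

### API

Orientations are given as [roll, pitch, yaw] about the fixed x, y, z axes, in that order (R = Rz(yaw) Ry(pitch) Rx(roll)).
In Python, from plant import arm gives the robot as it stands.
- The arm moves only by the shell command python3 -m pendant 'ROWS'. ROWS is JSON, a list of rows, each a list of 7 numbers: the turn, a rotation vector about the tool's x, y, z in rad, then the shift along the tool's x, y, z in mm, then the gripper command: -1 is shut, 1 is fully open, values between are in proportion. In form: [[rx, ry, rz, dx, dy, dz, jaw], ...]. A call has 1 to 10 rows; each row shifts and turns the commanded pose from where the row before left it, along the tool's axes as they then stand; what a row does not reach is not made up. A row lasts 1/8 s, in which the tool goes at most 62.5 mm and 10.7 degrees, less where a joint would pass 70% of its speed; a pose out of reach is approached as far as the arm can. A call with a gripper value outside its range is refused whole. The fingers move at their own pace and stop on an object; the grip force is fixed at half the most. Time passes only in rows, so rows that do not move let the fingers close. It gives the time, the measured TCP pose, the force, the opening and the grip force at its end, in the units of the state.
- arm.get_state(): the state, without advancing time (a new reading comes with each control period).
- arm.capture(name): name is "side" or "top"; returns a dict with "pixels" (400x640x3 uint8, red, green, blue), "z_map" (400x640 float32, m along the optical axis (not along the pixel's ray), 0 where there is no reading), "mtx" (3x3 intrinsics, pixels), "R" (3x3) and "t" (3): a world point X has camera coordinates R X + t. Camera axes: x right, y down, z forward; pixel columns grow to the right and rows downward; lengths in m; the calibration is good to about 2 mm. A picture is of the moment at which its call begins.
- arm.finish_job(): hands the job in; it is judged then, once.
The state is a dict: "time_s": time; "joints": joint angles; "qd": joint speeds; "joint_efforts": joint torques, N m; "tcp_pos": TCP position; "tcp_rot": TCP orientation; "force": force on the tool from outside, world axes, zero at the start; "wrist_torque": the same for the moment, N m; "opening": finger opening in m; "gripper_force": force on a finger pad.
Only numpy, scipy, OpenCV 4.12 (cv2) and the standard library are available. Lean on these libraries where they do the work, as an engineer would, in place of code of your own. Each camera call takes 0.05 s, during which the arm holds its last target. There are 200 camera calls.

### The job

Of the three identical white jars with blue lids on the pharmacy counter, one is filled and two are empty; lift them to feel which is heavy. Stand the filled jar upright in the orange dispensing tray and leave the two empty jars standing on the counter, out of the tray. Set jars down gently: do not drop them or knock them over.

Things in the scene. Friction and masses are not known exactly. Their poses are not given: they have to be found in the camera images.
- jar_a: one of three identical opaque white jars with blue screw lid: upright cylinder 54 mm in diameter, 90 mm tall (lid: top 20 mm). Either filled (solid contents, 0.35 to 0.45 kg in all) or empty (0.08 kg); nothing outside shows which, and the filled one changes every time. On the counter. Origin: centre of underside; z up its axis, yaw without meaning. Grip the white body about 55 mm up, 20 N
- jar_b: one of three identical opaque white jars with blue screw lid: upright cylinder 54 mm in diameter, 90 mm tall (lid: top 20 mm). Either filled (solid contents, 0.35 to 0.45 kg in all) or empty (0.08 kg); nothing outside shows which, and the filled one changes every time. On the counter. Origin: centre of underside; z up its axis, yaw without meaning. Grip the white body about 55 mm up, 20 N
- jar_c: one of three identical opaque white jars with blue screw lid: upright cylinder 54 mm in diameter, 90 mm tall (lid: top 20 mm). Either filled (solid contents, 0.35 to 0.45 kg in all) or empty (0.08 kg); nothing outside shows which, and the filled one changes every time. On the counter. Origin: centre of underside; z up its axis, yaw without meaning. Grip the white body about 55 mm up, 20 N
- orange_tray: shallow open orange plastic tray fixed to the counter, 140 mm along its x, 120 mm along its y, 22 mm tall, walls 4 mm thick, floor 4 mm above the counter (a jar in it has its underside there). Origin: centre of its underside; z up. A jar goes well in the middle
Mind the look-alikes: they are no part of the job. Leave any yellow look-alike of the jar_a alone.

How it is judged:
By the outcome, as a careful person would: the job done as asked, in the order asked, and still so for the second after the job is handed in, with the robot touching nothing.
It also fails if it takes over 61 s, if anything falls off the work surface, if the arm or the gripper's body presses on something with over 40 N, if the wrist force passes 120 N, or if a joint passes its speed limit or range.

## Working session

There is one attempt and no reset: what is moved stays moved. The work goes in short steps, Python scripts to look and compute and a shell command to move; the robot and the scene stay as the last step left them, time stands still between calls to the robot, and variables do not carry over. Pictures are saved under pics/ and viewed, at most 10 in all, crops included, and the job is handed in when it is done.

```bash
mkdir -p pics
python3 - <<'E'
from plant import arm
import cv2,numpy as np
for n in("top","side"):
    c=arm.capture(n); cv2.imwrite(f"pics/{n}0.png",c["pixels"][:,:,::-1]); np.savez(f"{n}0.npz",**c)
s=arm.get_state();print(s)
E
```

```text
{'time_s': 0.1, 'joints': array([-1.19988270e+00,  2.64671891e-01,  1.60523269e+00, -5.97464381e-06,
        1.27370760e+00, -3.69077535e-02]), 'qd': array([-0.00075446, -0.00055873, -0.00372828, -0.0003161 , -0.00101322,
       -0.00176678]), 'joint_efforts': array([ 3.64641983e-04, -5.16705251e+01, -3.68590593e+01, -5.61398190e-05,
        6.28054302e-03,  3.64888160e-05]), 'tcp_pos': array([ 0.26746462, -0.61903026,  0.23009308]), 'tcp_rot': array([-3.13957430e+00, -6.88135502e-05,  4.07823070e-01]), 'force': array([ 0.41363781, -0.47901253,  0.2107884 ]), 'wrist_torque': array([ 0.06822498, -0.05131713,  0.06532884]), 'gripper_force': 0.0, 'opening': 0.08537963348431234}
```

View pics/top0.png

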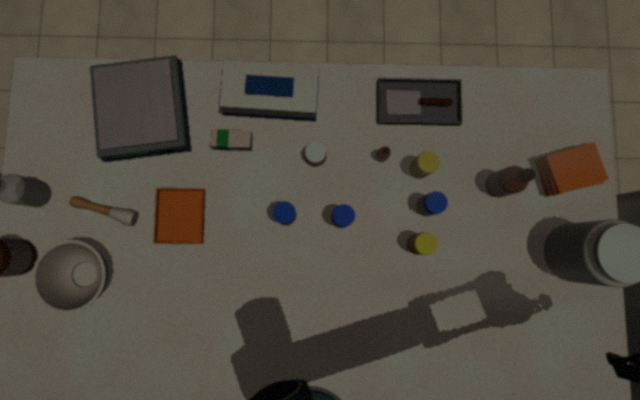

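View pics/side0.png

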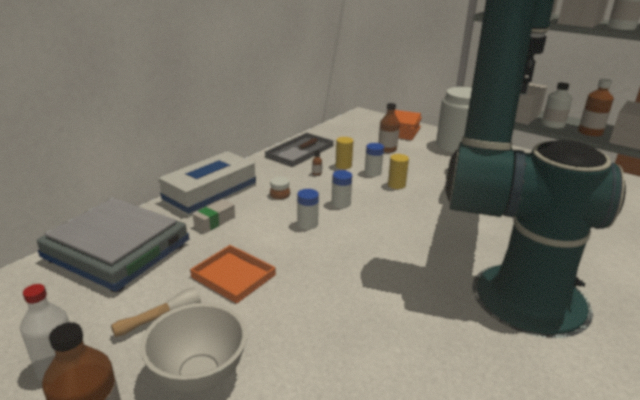

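Top view: jars with blue lids are at (284,213), (342,216) and (434,203). The look-alikes are yellow jars at (427,162) and (425,244), a blue-labelled box at (269,86) and a small white-capped bottle at (315,153). The orange tray is the open square at (180,215), and the orange box at (572,168) is not the tray. In the side view the three blue-lidded white jars are at (308,209), (342,189) and (374,160).

```bash
cat > h.py <<'E'
import numpy as np,cv2
def world(c,u,v,z=None):
    K,R,t=c["mtx"],c["R"],c["t"]
    ray=np.linalg.solve(K,np.array([u,v,1.]))
    d=c["z_map"][int(round(v)),int(round(u))]
    p=R.T@(ray*d-t)
    if z is not None:
        o=-R.T@t; r=R.T@ray; p2=o+r*(z-o[2])/r[2]; return p,p2
    return p
def blobs(c,lo,hi,amin=60):
    m=cv2.inRange(cv2.cvtColor(np.ascontiguousarray(c["pixels"]),cv2.COLOR_RGB2HSV),lo,hi)
    n,l,s,ce=cv2.connectedComponentsWithStats(m)
    return [(ce[i],s[i,4],l==i) for i in range(1,n) if s[i,4]>amin]
def cloud(c,m):
    v,u=np.nonzero(m&(c["z_map"]>0)); d=c["z_map"][v,u]
    return (np.linalg.solve(c["mtx"],np.stack([u,v,np.ones_like(u)])*d)-c["t"][:,None]).T@c["R"]
E
python3 - <<'E'
from h import *
np.set_printoptions(precision=4,suppress=True)
for n in("top","side"):
  c=dict(np.load(n+"0.npz"))
  print(n,"cam",-c["R"].T@c["t"])
  for nm,lo,hi in(("blue",(100,120,40),(130,255,255)),("yel",(20,100,40),(35,255,255)),("or",(3,150,60),(15,255,255))):
    for ce,a,m in blobs(c,lo,hi):
        P=cloud(c,m); 
        if len(P)==0: continue
        top=P[:,2].max(); 
        if nm!="or": P=P[P[:,2]>.08]
        if len(P)==0: continue
        print(nm,ce,a,"z max",top,"mid",(P.min(0)+P.max(0))/2,"mean",P.mean(0),"ext",np.ptp(P,axis=0))
c=dict(np.load("top0.npz"))
for ce,a,m in blobs(c,(3,150,60),(15,255,255)):
    print(cv2.minAreaRect(np.argwhere(m)[:,::-1].astype(np.int32)))
a=c["pixels"][110:290,120:480,::-1]; b=dict(np.load("side0.npz"))["pixels"][120:300,180:440,::-1]
cv2.imwrite("pics/crop.png",np.vstack([cv2.resize(a,(720,300)),cv2.resize(b,(720,300))]) if 0 else cv2.resize(b,(780,540)))
E
```

```text
top cam [0.4495 0.0099 1.0755]
blue [268.8783  85.5957] 789 z max 0.08371619341240633 mid [0.8473 0.1097 0.0819] mean [0.8498 0.1051 0.0808] ext [0.0448 0.1133 0.0037]
blue [435.5181 202.3036] 359 z max 0.09481604403839122 mid [ 0.5629 -0.2946  0.0881] mean [ 0.5628 -0.294   0.0904] ext [0.0498 0.0503 0.0135]
blue [283.651  212.4271] 384 z max 0.0971420083380495 mid [0.5338 0.0667 0.0886] mean [0.534  0.0663 0.0906] ext [0.05   0.0499 0.017 ]
blue [342.6684 215.3422] 374 z max 0.09595402875822084 mid [ 0.5286 -0.0731  0.0882] mean [ 0.5289 -0.0734  0.0904] ext [0.05   0.0496 0.0154]
yel [426.8389 162.5436] 447 z max 0.0960199448301495 mid [ 0.6619 -0.2783  0.088 ] mean [ 0.6611 -0.2776  0.0903] ext [0.0517 0.0527 0.0159]
yel [424.9393 243.3528] 445 z max 0.09773954447407354 mid [ 0.4662 -0.2692  0.0889] mean [ 0.4658 -0.2678  0.0903] ext [0.0518 0.053  0.0177]
or [576.5582 167.7294] 1992 z max 0.06712583841662319 mid [ 0.6586 -0.6587  0.0568] mean [ 0.6581 -0.6582  0.0605] ext [0.1255 0.1473 0.0207]
or [179.3405 215.5781] 2517 z max 0.027709977055000615 mid [0.5284 0.3338 0.0129] mea
[... 1225 characters left out ...]
95] 573 z max 0.13696700390679306 mid [ 0.6502 -0.5899  0.0702] mean [ 0.6247 -0.6159  0.0566] ext [0.1252 0.2678 0.1336]
or [232.2165 272.864 ] 2522 z max 0.025630516190469806 mid [0.5254 0.3355 0.0135] mean [0.5274 0.3348 0.0091] ext [0.1425 0.1223 0.0244]
or [ 79.46   380.1158] 1926 z max 0.1649672701950371 mid [0.4011 0.7357 0.1331] mean [0.3906 0.7382 0.1376] ext [0.0585 0.0775 0.0638]
((576.5942993164062, 168.1697998046875), (41.2971076965332, 51.240413665771484), 72.25532531738281)
((178.61834716796875, 215.50311279296875), (48.772586822509766, 54.27068328857422), 1.5074357986450195)
((89.63278198242188, 205.00210571289062), (38.06965637207031, 7.5366315841674805), 14.931416511535645)
```

View pics/crop.png

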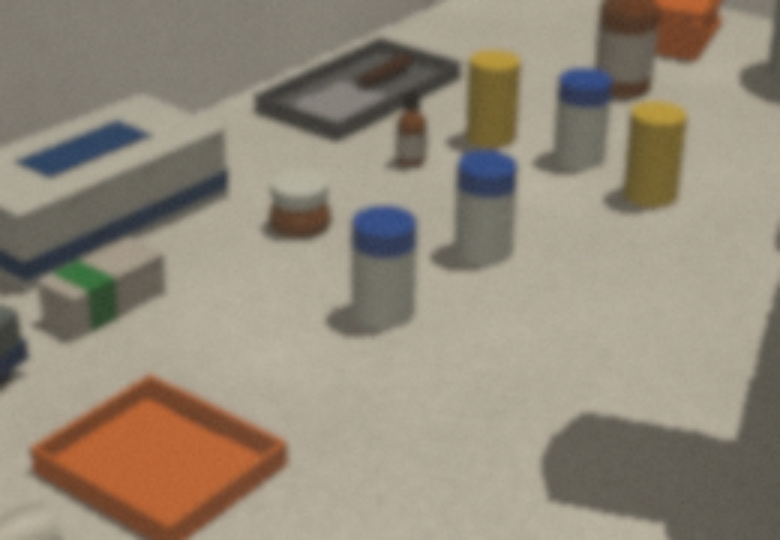

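The crop confirms three white jars with blue lids. The yellow jars stand either side of the far one, and the open tray is at lower left. Before moving, I'll check obstacle heights along the path.

Run:
```python
from h import *
c=dict(np.load("top0.npz"));P=cloud(c,np.ones((400,640),bool))
for x0 in np.arange(.2,.8,.1):
    print("x%.1f"%x0,[("%.1f"%y0,round(float(np.percentile(q[:,2],99)),2)) for y0 in np.arange(-.8,.5,.1) if len(q:=P[(abs(P[:,0]-x0-.05)<.05)&(abs(P[:,1]-y0-.05)<.05)])])
```

```text
x0.2 [('-0.8', 0.01), ('-0.7', 0.01), ('-0.6', 0.34), ('-0.5', 0.0), ('-0.4', 0.01), ('-0.3', 0.0), ('-0.2', 0.0), ('-0.1', 0.01), ('-0.0', 0.25), ('0.1', 0.0), ('0.2', 0.0), ('0.3', 0.01), ('0.4', 0.01)]
x0.3 [('-0.8', 0.01), ('-0.7', 0.19), ('-0.6', 0.01), ('-0.5', 0.0), ('-0.4', 0.01), ('-0.3', 0.01), ('-0.2', 0.01), ('-0.1', 0.01), ('-0.0', 0.01), ('0.1', 0.01), ('0.2', 0.01), ('0.3', 0.01), ('0.4', 0.09)]
x0.4 [('-0.8', 0.19), ('-0.7', 0.19), ('-0.6', 0.16), ('-0.5', 0.0), ('-0.4', 0.01), ('-0.3', 0.09), ('-0.2', 0.01), ('-0.1', 0.01), ('-0.0', 0.01), ('0.1', 0.01), ('0.2', 0.02), ('0.3', 0.02), ('0.4', 0.09)]
x0.5 [('-0.8', 0.01), ('-0.7', 0.19), ('-0.6', 0.01), ('-0.5', 0.11), ('-0.4', 0.09), ('-0.3', 0.09), ('-0.2', 0.01), ('-0.1', 0.09), ('-0.0', 0.09), ('0.1', 0.01), ('0.2', 0.02), ('0.3', 0.02), ('0.4', 0.04)]
x0.6 [('-0.8', 0.06), ('-0.7', 0.06), ('-0.6', 0.08), ('-0.5', 0.16), ('-0.4', 0.09), ('-0.3', 0.09), ('-0.2', 0.08), ('-0.1', 0.05), ('-0.0', 0.05), ('0.1', 0.01), ('0.2', 0.01), ('0.3', 0.06), ('0.4', 0.08)]
x0.7 [('-0.8', 0.06), ('-0.7', 0.06), ('-0.6', 0.01), ('-0.5', 0.01), ('-0.4', 0.02), ('-0.3', 0.02), ('-0.2', 0.02), ('-0.1', 0.07), ('-0.0', 0.08), ('0.1', 0.08), ('0.2', 0.07), ('0.3', 0.08), ('0.4', 0.08)]
x0.8 [('-0.8', 0.01), ('-0.7', 0.01), ('-0.6', 0.01), ('-0.5', 0.01), ('-0.4', 0.03), ('-0.3', 0.03), ('-0.2', 0.02), ('-0.1', 0.08), ('-0.0', 0.08), ('0.1', 0.08), ('0.2', 0.08), ('0.3', 0.08), ('0.4', 0.08)]
```

```bash
python3 -m pendant '[[0,0,0.136,0,0,0,1],[0,0,0.136,0,0,0,1],[0,0,0.136,0,0,0,1],[0,0,0,20,-42,0,1],[0,0,0,25,-50,0,1],[0,0,0,25,-52,0,1],[0,0,0,25,-52,0,1],[0,0,0,25,-52,0,1],[0,0,0,25,-52,0,1],[0,0,0,0,0,0,1]]'
```

```text
time_s: 1.35
tcp_pos: [0.4138, -0.3161, 0.2309]
tcp_rot: [-3.14, 0.0, 0.005]
force: [-0.1, -0.4, 0.8]
opening: 0.0857
gripper_force: 0.0
```

```bash
python3 -m pendant '[[0,0,0.005,23,-50,0,1],[0,0,0,25,-52,0,1],[0,0,0,25,-52,0,1],[0,0,0,23,-50,0,1],[0,0,0,18,-40,0,1],[0,0,0,0,0,20,1],[0,0,0,0,0,40,1],[0,0,0,0,0,40,1],[0,0,0,0,0,0,1]]'
python3 - <<'E'
from plant import arm
import cv2,numpy as np
c=arm.capture("side"); cv2.imwrite("pics/s1.png",cv2.resize(c["pixels"][80:280,220:480,::-1],(780,600)))
E
```

```text
time_s: 2.48
tcp_pos: [0.5243, -0.0764, 0.1273]
tcp_rot: [-3.14, 0.009, -0.006]
force: [-0.2, 0.4, 0.3]
opening: 0.0855
gripper_force: 0.0
```

View pics/s1.png

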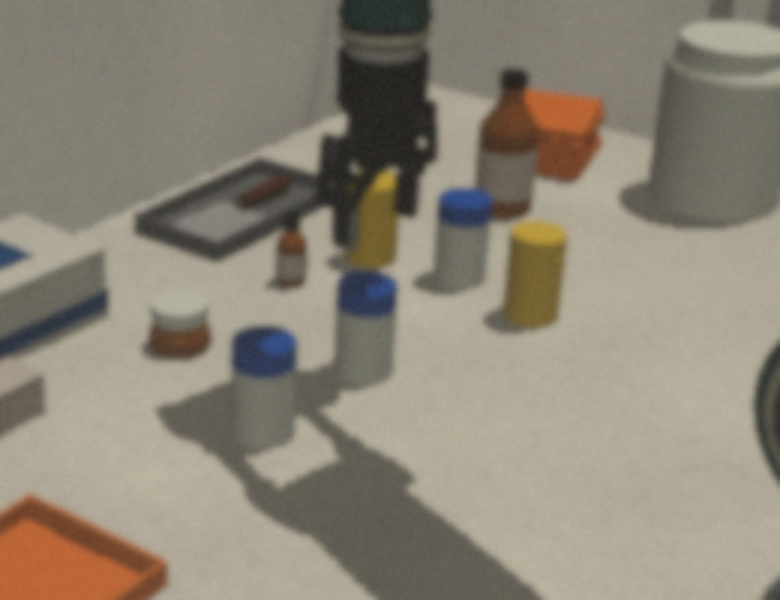

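The image shows the gripper directly above the middle jar (crop 367,330), with its fingers straddling it in y.

```bash
python3 -m pendant '[[0,-0.009,0,4,-3,20,1],[0,0,0,0,0,30,1],[0,0,0,0,0,30,1],[0,0,0,0,0,11,1],[0,0,0,0,0,0,1],[0,0,0,0,0,0,-1],[0,0,0,0,0,0,-1],[0,0,0,0,0,0,-1],[0,0,0,0,0,0,-1]]'
```

```text
time_s: 3.65
tcp_pos: [0.5328, -0.0738, 0.0422]
tcp_rot: [3.14, 0.005, -0.005]
force: [-0.2, -2.2, 6.4]
opening: 0.0526
gripper_force: 63.4
```

```bash
python3 -m pendant '[[0,0,0,0,0,0,-1],[0,0,0,0,0,-10,-1],[0,0,0,0,0,-15,-1],[0,0,0,0,0,-15,-1],[0,0,0,0,0,0,-1],[0,0,0,0,0,0,-1],[0,0,0,0,0,0,-1],[0,0,0,0,0,0,-1]]'; python3 -c "
from plant import arm
s=arm.get_state();print(s['force'],s['wrist_torque'],s['tcp_pos'],s['opening'])"
```

```text
time_s: 4.65
tcp_pos: [0.531, -0.0731, 0.0796]
tcp_rot: [-3.141, 0.01, -0.005]
force: [0.7, -0.2, -3.9]
opening: 0.053
gripper_force: 63.7
[ 0.71957452 -0.17827592 -3.93579681] [ 0.01243776 -0.00883149  0.02594482] [ 0.53098698 -0.07307945  0.07964216] 0.05300875892824456
```

3.9 N is about 0.4 kg, so the middle jar is the filled one. I'll raise it clear and carry it over to the tray.

```bash
python3 -m pendant '[[0,0,0,0,0,-30,-1],[0,0,0,0,0,-45,-1],[0,0,0,0,0,-45,-1],[0,0,0,0,-25,0,-1],[0,0,0,0,-45,0,-1],[0,0,0,0,-45,0,-1],[0,0,0,0,-45,0,-1],[0,0,0,0,-45,0,-1],[0,0,0,0,-45,0,-1],[0,0,0,0,-45,0,-1]]'; python3 -m pendant '[[0,0,0,0,-45,0,-1],[0,0,0,0,-40,0,-1],[0,0,0,0,-25,0,-1],[0,0,0,0,0,0,-1],[0,0,0,0,0,40,-1],[0,0,0,0,0,40,-1],[0,0,0,0,0,20,-1],[0,0,0,0,0,0,-1],[0,0,0,0,0,0,-1],[0,0,0,0,0,0,-1]]'
python3 - <<'E'
from plant import arm
import cv2,numpy as np
c=arm.capture("top");d=arm.capture("side");f=lambda a:cv2.resize(np.ascontiguousarray(a[:,:,::-1]),(390,400))
cv2.imwrite("pics/s2.png",np.hstack([f(c["pixels"][130:290,110:266]),f(d["pixels"][140:340,150:345])]))
E
```

```text
time_s: 5.9
tcp_pos: [0.5337, 0.2232, 0.1997]
tcp_rot: [3.141, 0.01, -0.005]
force: [0.9, 0.1, -3.6]
opening: 0.053
gripper_force: 65.3
time_s: 7.15
tcp_pos: [0.5354, 0.3326, 0.1027]
tcp_rot: [-3.14, 0.005, -0.005]
force: [-0.0, 0.0, -4.2]
opening: 0.053
gripper_force: 65.2
```

View pics/s2.png

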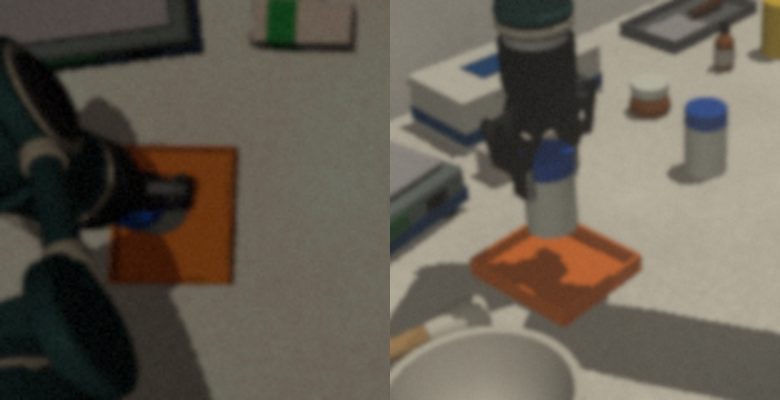

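The jar hangs upright above the tray, about 8 mm off centre in x (side crop 552,200). I'll shift it 7 mm and lower it gently.

```bash
python3 -m pendant '[[0,0,0,-7,-2,15,-1],[0,0,0,0,0,20,-1],[0,0,0,0,0,8,-1],[0,0,0,0,0,4,-1],[0,0,0,0,0,3,-1],[0,0,0,0,0,0,-1],[0,0,0,0,0,0,-1]]'
```

```text
time_s: 8.12
tcp_pos: [0.5269, 0.3341, 0.051]
tcp_rot: [-3.141, 0.008, -0.005]
force: [-0.0, 0.0, -3.8]
opening: 0.0529
gripper_force: 65.4
```

```bash
python3 -m pendant '[[0,0,0,0,0,3,-1],[0,0,0,0,0,0,-1],[0,0,0,0,0,0,-1]]';python3 -m pendant '[[0,0,0,0,0,2,-1],[0,0,0,0,0,0,-1],[0,0,0,0,0,0,-1]]'
```

```text
time_s: 8.5
tcp_pos: [0.5263, 0.3338, 0.0474]
tcp_rot: [-3.142, 0.009, -0.005]
force: [0.8, 0.1, -3.6]
opening: 0.0527
gripper_force: 65.4
time_s: 8.88
tcp_pos: [0.5266, 0.334, 0.0463]
tcp_rot: [-3.141, 0.008, -0.005]
force: [-2.7, -2.5, 4.2]
opening: 0.0528
gripper_force: 65.8
```

The force went from -3.6 N to +4.2 N, so the jar is resting on the tray floor. I'll open slowly and back straight up.

```bash
python3 -m pendant '[[0,0,0,0,0,0,0.4],[0,0,0,0,0,0,0.6],[0,0,0,0,0,0,0.8],[0,0,0,0,0,0,1],[0,0,0,0,0,0,1],[0,0,0,0,0,-10,1],[0,0,0,0,0,-30,1],[0,0,0,0,0,-40,1],[0,0,0,0,0,-50,1],[0,0,0,0,0,-40,1]]'
python3 -m pendant '[[0,0,0,-30,30,0,1],[0,0,0,-30,45,0,1],[0,0,0,-10,50,0,1],[0,0,0,0,50,0,1],[0,0,0,0,50,0,1],[0,0,0,0,50,0,1],[0,0,0,0,30,0,1],[0,0,0,0,0,0,1]]'
python3 - <<'E'
from plant import arm
from h import *
c=arm.capture("top");d=arm.capture("side");f=lambda a:cv2.resize(np.ascontiguousarray(a[:,:,::-1]),(400,400))
cv2.imwrite("pics/s3.png",np.hstack([f(c["pixels"][130:290,120:280]),f(d["pixels"][140:340,150:350])]))
np.set_printoptions(precision=4,suppress=True)
for im in(c,d):
  for ce,a,m in blobs(im,(100,120,40),(130,255,255),40):
    P=cloud(im,m);print(ce,a,P[P[:,2]>.07].mean(0))
E
```

```text
time_s: 10.12
tcp_pos: [0.5284, 0.3342, 0.2186]
tcp_rot: [-3.14, 0.007, -0.005]
force: [0.7, -0.5, 1.0]
opening: 0.0851
gripper_force: 0.0
time_s: 11.12
tcp_pos: [0.4563, 0.0276, 0.2168]
tcp_rot: [3.141, 0.008, -0.009]
force: [0.2, 0.9, -0.9]
opening: 0.0858
gripper_force: 0.0
[268.8876  85.5793] 801 [0.8495 0.1102 0.0773]
[435.3492 202.4553] 358 [ 0.5625 -0.2937  0.0903]
[283.5747 204.9425] 87 [0.5509 0.0666 0.0963]
[169.6015 215.208 ] 399 [0.5232 0.332  0.0943]
[374.9333 146.8889] 90 [ 0.5543 -0.2875  0.0902]
[206.6096 169.4521] 146 [0.8442 0.1155 0.0777]
[307.7455 193.2364] 110 [0.5297 0.0685 0.0911]
[232.1984 242.0739] 257 [0.516  0.3385 0.0947]
```

View pics/s3.png

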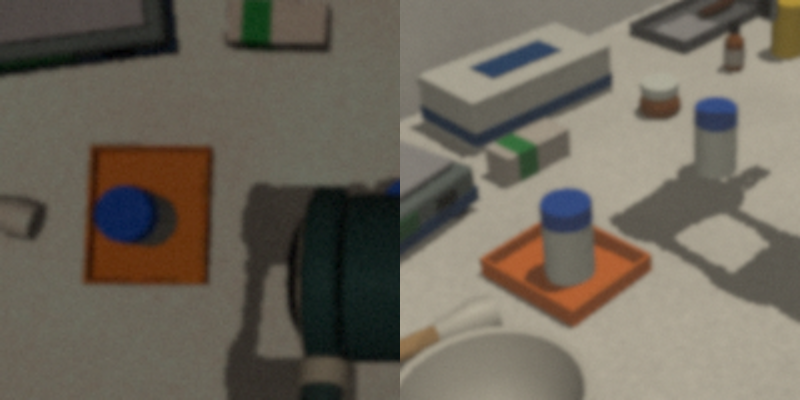

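The filled jar stands upright near the middle of the tray (top crop 125,213). The other two jars and the yellow ones are where they were, and the gripper is clear of everything.

```bash
python3 -c "
from plant import arm
print(arm.finish_job())"
```

```text
the job is handed in; nothing more can be done
None
```

The jar in the middle of the blue-lidded row read about 3.9 N when lifted (0.4 kg, so filled) and now stands upright in the orange tray; I left the other two standing untouched on the counter without lifting them, and the job is handed in at about 11 s.

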